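# Tilt back the paint scale's readout

### The arm

A 7-joint arm with a two-finger parallel gripper is mounted at the origin on the work surface. World frame = base frame: x ahead of the robot, y to its left, z up, the work surface at z = 0. Lengths are in m, angles in rad, forces in N, time in s.
With the tool pointing down it reaches from about 0.425 to 0.875 m from the base axis. Payload 4.7 kg.
Tool frame: the origin (TCP) lies midway between the tips of the shut fingers; the grasp point (between the pads) lies 19 mm behind it; z points along the fingers, y is the line along which they close (so a half turn about z gives the same grasp; the last joint's range is limited). The gripper opens to 87 mm and grips with 3 to 60 N. Pads are 19 mm wide; open, the fingers measure 117 mm over their backs; the gripper's body (75 mm by 190 mm) begins 51 mm behind the grasp point.
Start: joints at [1.296, 0.321, -0.07, 1.45, 0.023, 1.371, -0.057], TCP at [0.185, -0.623, 0.223] pointing down, gripper open.
Joint ranges: [-2.86, 2.86], [-0.3, 2.09], [-1.38, 1.24], [0.06, 2.45], [-1.56, 4.7], [0.09, 2.05], [-2.69, 2.69]. Speed limits (rad/s): [2.57, 2.57, 3.14, 3.14, 3.14, 3.14, 3.14].

### API

Orientations are given as a rotation vector (axis times angle).
In Python, from bench import ctrl gives the robot as it stands.
- The arm moves only by the tool jog_arm, called after ">>>" by a JSON object that holds its "name" and its "arguments", one argument or row to a line. Schema: {"type":"object","properties":{"rows":{"type":"array","items":{"type":"object","properties":{"trans":{"type":"array","items":{"type":"number"},"minItems":3,"maxItems":3},"twist":{"type":"number"},"aperture":{"type":"number"}},"additionalProperties":false,"required":["aperture"]},"minItems":1,"maxItems":20},"grip_force":{"type":"number"},"only":{"type":"string"},"quiet":{"type":"boolean"},"lines":{"type":"string"}},"required":["rows"],"additionalProperties":false}. rows is a list of rows, 1 to 20 of them, each an object with the fields trans (a list: dx, dy, dz in a scale on which 1.0 is 0.8 m), twist (a turn about the tool's z in shares of 2 pi rad (1.0 is 2 pi rad)), aperture (the opening from 0.0 (shut) to 1.0 (fully open)); a field left out counts as zero (the opening has to be given); each row is the pose to reach, as a shift and turn from the pose commanded when the call began, along the tool's axes at that moment; what a row does not reach only later rows make up. A row lasts 1/10 s, in which the tool goes at most 0.05 m and 0.15 rad, less where a joint would pass 70% of its speed; a pose out of reach is approached as far as the arm can. The fingers move at their own pace and stop on an object; grip_force is the grip in N (left out, the last holds). Time passes only in rows, so rows that do not move let the fingers close. The tool returns the time, the measured TCP pose, the force, the opening and the grip force at its end. only (a regular expression) keeps the lines of the reply that match it, lines (a string "A,B") keeps lines A to B, and quiet returns only ok. Input that does not fit is refused with a message, and nothing moves.
- ctrl.get_state(): the state, without advancing time (a new reading comes with each control period).
- ctrl.get_image(name): name is "side" or "top"; returns the picture (480x640x3 uint8, red, green, blue); there is no depth.
- ctrl.camera_model(name): a dict with "vertical_fov" (degrees; the focal length in pixels is half the picture's height over the tangent of half this angle, whatever the lens; pixels are square), "cx", "cy" (the principal point, pixels), "k1" (the pictures are not rectified: a ray, as slopes to the right and down, at radius r is drawn at 1 + k1 r^2 times it, then the intrinsics apply), "rvec" (rotation vector, rad) and "tvec" (3), from world to camera coordinates, as OpenCV has them. Camera axes: x right, y down, z forward; pixel columns grow to the right and rows downward; lengths in m; the calibration is good to about 2 mm. A picture is of the moment at which its call begins. camera_model takes no time and is no camera call.
- ctrl.close_job(): hands the job in; it is judged then, once.
The state is a dict: "time": time; "joint_positions": joint angles; "qd": joint speeds; "joint_torque": joint torques, N m; "position": TCP position; "tool_rot": TCP orientation; "ft_force": force on the tool from outside, world axes, zero at the start; "torque": the same for the moment, N m; "grip_width": opening from 0.0 (shut) to 1.0 (fully open); "grip_force": force on a finger pad.
Only numpy, scipy, OpenCV 4.12 (cv2) and the standard library are available. Lean on these libraries where they do the work, as an engineer would, in place of code of your own. Each camera call takes 0.05 s, during which the arm holds its last target. There are 200 camera calls.

### The job

The next paint mixer works standing up and needs the readout of the paint scale tilted back. Tilt the scale's small readout screen, top edge away from the robot, until it leans back 35 degrees from upright, then let go and see that it stays there. Leave the wide computer screen and the tin on the scale's pan as they are.

Things in the scene. Friction and masses are not known exactly. Their poses are not given: they have to be found in the camera images.
- readout (a joint): lean of the small readout, rad: 0 upright, positive leaning back (top away from the robot), limits -0.5 to 1.2. Its stiff friction hinge stays where it is left; moving it takes about 7 N at the rail. The hinge lies level, 90 mm above the bench, below the panel (150 wide, 85 high, 16 thick, grey), on a column at the back of the scale with the round steel pan. The scale is fixed
- readout_rail (a point): centre of the readout's grab rail: round steel bar 12 mm thick, 110 mm long between two posts, 35 mm above the panel's top edge. The point is on the bar's axis, 135 mm from the hinge. y axis along the rail, z from the hinge through the panel to the rail, x out of the screen's back. Scale and readout are turned up to 0.4 rad about the vertical, front towards the robot
- wide_rail (a point): centre of the like grab rail of the wide black computer screen (270 mm wide, 160 mm high, on its own flat black foot, on the other side of the bench from the scale), 210 mm above its hinge, 300 mm above the bench when upright. It too is on a friction hinge; not to be touched
- tin: loose steel tin, 84 mm across and 85 mm high, standing on the scale's pan, in front of the readout (towards the robot); origin at the centre of its underside, 50 mm above the bench

How it is judged:
At the end, for the whole second after the job is handed in: The small readout leans back 35 degrees from upright, within 10 degrees, and stays still by itself (value of joint readout between 0.436 and 0.785 rad and velocity of joint readout between -0.03 and 0.03 rad/s); the robot touches nothing.
It fails at once if the wide computer screen was moved (its rail by more than 20 mm) (distance of wide_rail from where it was at the start of the episode above 0.02 m).
It fails at once if the tin on the pan was shifted by more than 20 mm or tipped (distance of tin from where it was at the start of the episode above 0.02 m or angle between tin's own z axis and vertical above 0.35 rad).
It also fails if it takes over 35 s, if anything falls off the work surface, if the arm or the gripper's body presses on something with over 40 N, if the wrist force passes 120 N, or if a joint passes its speed limit or range.

## Working session

There is one attempt and no reset: what is moved stays moved. The work goes in short steps, Python scripts to look and compute and a tool call to move; the robot and the scene stay as the last step left them, time stands still between calls to the robot, and variables do not carry over. Pictures are saved under pics/ and viewed, at most 10 in all, crops included, and the job is handed in when it is done.

```bash
ls; mkdir -p pics
```

Create h.py:
```python
import numpy as np, cv2
from bench import ctrl
def cam(n):
    m=ctrl.camera_model(n); R=cv2.Rodrigues(np.array(m["rvec"],float))[0]; t=np.array(m["tvec"],float)
    f=240/np.tan(np.radians(m["vertical_fov"])/2)
    K=np.array([[f,0,m["cx"]],[0,f,m["cy"]],[0,0,1]]); D=np.array([m["k1"],0,0,0.])
    return K,D,R,t
def ray(n,uv):
    K,D,R,t=cam(n)
    # iterative inverse of r(1+k1 r^2)
    p=(np.array(uv,float)-K[:2,2])/K[0,0]; q=p.copy()
    for _ in range(50): q=p/(1+D[0]*(q@q))
    d=R.T@np.array([q[0],q[1],1]); return -R.T@t, d/np.linalg.norm(d)
def onz(n,uv,z):
    o,d=ray(n,uv); return o+d*(z-o[2])/d[2]
def tri(uv1,uv2,n1="side",n2="top"):
    o1,d1=ray(n1,uv1);o2,d2=ray(n2,uv2)
    s=np.linalg.lstsq(np.c_[d1,-d2],o2-o1,rcond=None)[0]
    a=o1+d1*s[0];b=o2+d2*s[1]; return (a+b)/2,np.linalg.norm(a-b)
def proj(n,P):
    K,D,R,t=cam(n); return cv2.projectPoints(np.array(P,float).reshape(-1,1,3),cv2.Rodrigues(R)[0],t,K,D)[0].reshape(-1,2)
```

Run:
```python
from h import *
for n in("side","top"):
    cv2.imwrite(f"pics/{n}0.png",ctrl.get_image(n)[:,:,::-1]); m=ctrl.camera_model(n); print(n,m, ray(n,(320,240)))
print(ctrl.get_state())
```

```text
bench.py
pics
side {'vertical_fov': 45.36152833301386, 'cx': 316.905689540793, 'cy': 231.15788235653037, 'k1': 0.06103585785295978, 'rvec': array([ 2.26215171, -0.03411589,  0.01588977]), 'tvec': array([-0.45000863,  0.14020423,  1.13125146])} (array([ 0.42635973, -0.79512695,  0.82938855]), array([ 0.0281998 ,  0.75982505, -0.64951572]))
top {'vertical_fov': 55.9331859842475, 'cx': 329.7178409519478, 'cy': 243.99090537738772, 'k1': -0.008358997778808094, 'rvec': array([ 2.05372389, -2.17765865,  0.21542826]), 'tvec': array([-0.00570609,  0.51884078,  0.97514535])} (array([ 0.31275041, -0.02803731,  1.05902684]), array([ 0.20922994,  0.01313752, -0.97777822]))
{'time': 0.1, 'joint_positions': array([ 1.29608504,  0.32173356, -0.07008561,  1.45155707,  0.02260612,
        1.37085282, -0.05690481]), 'qd': array([-2.92157266e-05, -2.26681901e-03,  4.29475972e-04, -2.13066220e-03,
        2.38420604e-04, -5.80765649e-04,  5.48637291e-06]), 'joint_torque': array([ 1.81362993e-04, -4.92572093e+01, -4.05614907e-01, -3.13399315e+01,
       -6.41347608e-02,  3.95116908e-02,  5.51747883e-05]), 'position': array([ 0.18493183, -0.62259789,  0.22157884]), 'tool_rot': array([-3.10717805e+00, -4.51879137e-01,  5.57105866e-04]), 'ft_force': array([ 0.60887561,  0.27043215, -0.82225743]), 'torque': array([-0.0164984 , -0.02330291, -0.02329916]), 'grip_force': 0.0, 'grip_width': 0.9997369274762212}
```

View pics/side0.png

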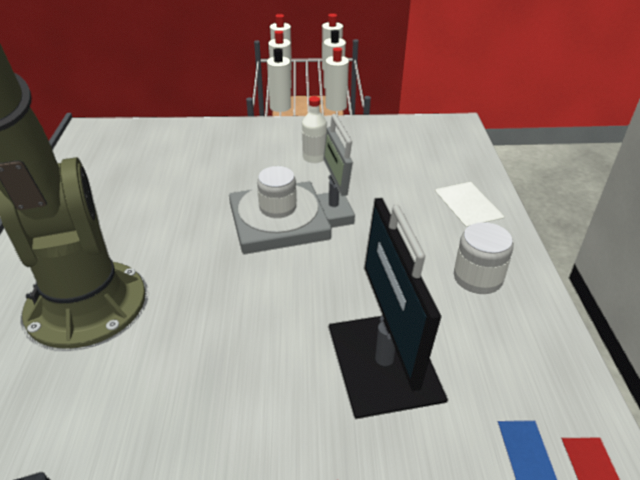

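View pics/top0.png

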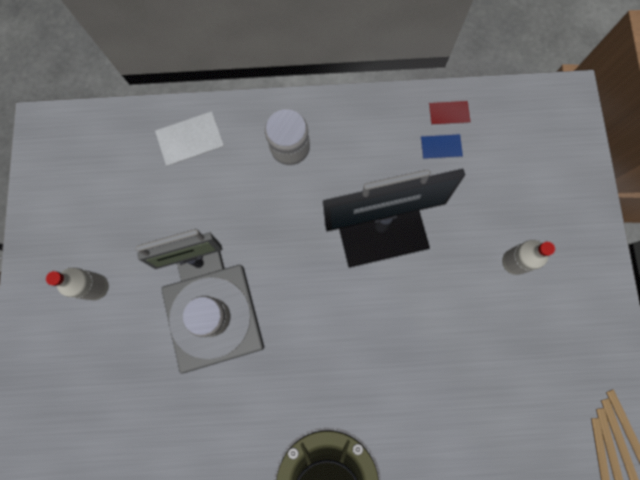

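The side view shows the readout's rail running roughly from (331,122) to (350,155). In the top view it runs from (140,248) to (198,233), with the tin at (205,315), the wide screen on the right and a bottle near (70,283). I'll zoom in on both rails.

Run:
```python
from h import *
a=cv2.imread("pics/side0.png")[100:240,290:390]; b=cv2.imread("pics/top0.png")[215:290,120:240]
a=cv2.resize(a,None,fx=4,fy=4,interpolation=cv2.INTER_CUBIC); b=cv2.resize(b,(400,250),interpolation=cv2.INTER_CUBIC)
c=np.zeros((560,800,3),np.uint8); c[:,:400]=a; c[:250,400:]=b; cv2.imwrite("pics/z0.png",c)
```

```text
(no output)
```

View pics/z0.png

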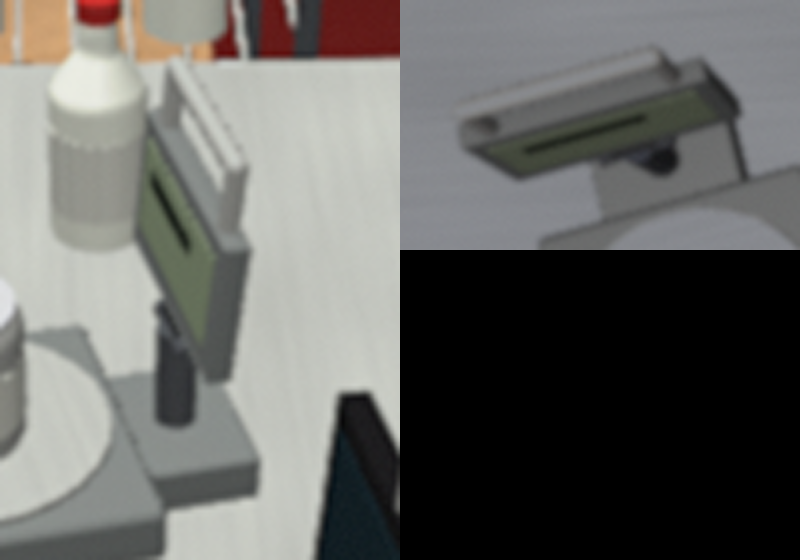

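The zoom gives the rail ends. In the side view they are (334,116) and (350,140). In the top view they are (138.6,248.6) and (196.5,230.6).

Run:
```python
from h import *
A,ea=tri((334,116),(138.6,248.6)); B,eb=tri((350,140.5),(196.5,230.6)); C=(A+B)/2
print(A,ea,B,eb,C,np.linalg.norm(A-B)); 
# refine: rail as intersection of planes via mid
v=(A-B);yaw=np.arctan2(-v[0],v[1]);print("yaw",yaw)
# column foot (base plate top approx z 0.02-0.03)
for z in(.02,.03,.04):print(z,onz("side",(334,204),z))
# panel bottom corner near & top corners (right/front), side: 
print(proj("side",[A,B,C]),proj("top",[A,B,C]))
h=lambda l:C-0.135*np.array([np.cos(yaw)*np.sin(l),np.sin(yaw)*np.sin(l),np.cos(l)])
for l in(-.2,-.1,0,.1,.2,.3):print(l,h(l))
# tin top centre
print("tin",tri((276,175),(204,316)))
print("bottle cap top",tri((314,100),(54,278)))
print("wide rail",tri((392,210),(366,189)),tri((418,268),(428,174)))
```

```text
[0.49614034 0.32599339 0.224232  ] 0.0022063680674311455 [0.52304255 0.2152778  0.22854993] 0.0013120999767098052 [0.50959144 0.2706356  0.22639097] 0.1140189219821897
yaw 0.23836535789285096
0.02 [0.4987397  0.28052714 0.02      ]
0.03 [0.49784545 0.26723743 0.03      ]
0.04 [0.49695119 0.25394772 0.04      ]
[[333.50828041 116.13466194]
 [349.68627396 140.5898549 ]
 [341.30668048 127.9284725 ]] [[138.51610459 248.02090742]
 [196.45200603 230.25550636]
 [167.50073104 239.13101979]]
-0.2 [0.53565346 0.27696827 0.09408198]
-0.1 [0.52268788 0.27381783 0.09206541]
0 [0.50959144 0.2706356  0.09139097]
0.1 [0.49649501 0.26745336 0.09206541]
0.2 [0.48352942 0.26430292 0.09408198]
0.3 [0.47082424 0.26121575 0.09742054]
tin (array([0.36840744, 0.22594294, 0.14075813]), np.float64(0.0029955519271782963))
bottle cap top (array([0.4582304 , 0.51893588, 0.16537883]), np.float64(0.0007893581434333095))
wide rail (array([ 0.56231634, -0.10386709,  0.29604619]), np.float64(0.0016454574650781701)) (array([ 0.58608349, -0.21897828,  0.28349729]), np.float64(0.005465055872951146))
```

Add to h.py:
```python
from scipy.spatial.transform import Rotation as Ro
def rel(*Ps):
    s=ctrl.get_state(); R=Ro.from_rotvec(s["tool_rot"]).as_matrix()
    print("pos",s["position"].round(4),"t",s["time"],"y-yaw",np.arctan2(R[1,1],R[0,1]).round(4),"z",R[:,2].round(3))
    for P in Ps: print((R.T@(np.array(P)-s["position"])).round(4))
```

Run:
```python
from h import *
print("panel back top right",tri((352.5,162),(211.5,233)),"bottom back?",tri((349,194.5),(222.5,248.5)))
rel((.25,-.5,.42),(.46,-.15,.42),(.51,.27,.33))
```

```text
panel back top right (array([0.52745732, 0.19743059, 0.18843353]), np.float64(0.0031337480105367833)) bottom back? (array([0.51762351, 0.19579196, 0.10645934]), np.float64(0.014376498711429998))
pos [ 0.1849 -0.6226  0.2216] t 0.1 y-yaw -1.282 z [-0.001  0.002 -1.   ]
[ 0.0973 -0.0993 -0.1983]
[ 0.3983 -0.375  -0.1978]
[ 0.5658 -0.7632 -0.1071]
```

The manual's scale: shifts go in shares of 0.8 m and turns go in shares of 2 pi rad. Converting my numbers, 0.4 m is 0.5, -0.375 m is -0.4688, -1.2 rad is -0.191.

>>> {"name": "jog_arm", "arguments": {
  "rows": [
    {"trans":[0, 0, -0.0625], "aperture":1},
    {"trans":[0.0375, -0.0375, -0.125], "aperture":1},
    {"trans":[0.075, -0.075, -0.1875], "twist":-0.0159, "aperture":1},
    {"trans":[0.1213, -0.1238, -0.2475], "twist":-0.0318, "aperture":1},
    {"trans":[0.1625, -0.1625, -0.25], "twist":-0.0477, "aperture":1},
    {"trans":[0.2125, -0.2, -0.25], "twist":-0.0637, "aperture":1},
    {"trans":[0.25, -0.25, -0.25], "twist":-0.0796, "aperture":1},
    {"trans":[0.3, -0.2875, -0.25], "twist":-0.0955, "aperture":1},
    {"trans":[0.3375, -0.325, -0.25], "twist":-0.1114, "aperture":1},
    {"trans":[0.3875, -0.3625, -0.25], "twist":-0.1273, "aperture":1},
    {"trans":[0.425, -0.4, -0.25], "twist":-0.1432, "aperture":1},
    {"trans":[0.4625, -0.4375, -0.25], "twist":-0.1592, "aperture":1},
    {"trans":[0.5, -0.4688, -0.25], "twist":-0.1751, "aperture":1},
    {"trans":[0.5, -0.4688, -0.25], "twist":-0.191, "aperture":1},
    {"trans":[0.5, -0.4688, -0.25], "twist":-0.191, "aperture":1}
  ]
}}

```text
time: 1.6
position: [0.4622, -0.1478, 0.4223]
tool_rot: [-2.305, -2.134, 0.001]
ft_force: [1.0, -1.0, 0.3]
grip_width: 1.0
grip_force: 0.0
```

```bash
python3 -c "
from h import *
rel((.51,.27,.32),(.51,.27,.42))"
```

```text
pos [ 0.4622 -0.1478  0.4223] t 1.6 y-yaw -0.0774 z [-0.001 -0.    -1.   ]
[0.4202 0.0154 0.1022]
[0.4202 0.0153 0.0022]
```

In the tool's units: 0.42 m is 0.525, 0.4 m is 0.5, -0.315 rad is -0.0501.

>>> {"name": "jog_arm", "arguments": {
  "rows": [
    {"trans":[0.0625, 0, 0], "twist":-0.0159, "aperture":1},
    {"trans":[0.125, 0, 0], "twist":-0.0318, "aperture":1},
    {"trans":[0.1875, 0.0125, 0], "twist":-0.0477, "aperture":1},
    {"trans":[0.25, 0.0125, 0], "twist":-0.0501, "aperture":1},
    {"trans":[0.3125, 0.0125, 0.025], "twist":-0.0501, "aperture":1},
    {"trans":[0.375, 0.0125, 0.05], "twist":-0.0501, "aperture":1},
    {"trans":[0.4375, 0.0188, 0.0875], "twist":-0.0501, "aperture":1},
    {"trans":[0.5, 0.0188, 0.125], "twist":-0.0501, "aperture":1},
    {"trans":[0.525, 0.0188, 0.1625], "twist":-0.0501, "aperture":1},
    {"trans":[0.525, 0.0188, 0.1625], "twist":-0.0501, "aperture":1},
    {"trans":[0.525, 0.0188, 0.1625], "twist":-0.0501, "aperture":1}
  ]
}}

```text
time: 2.7
position: [0.5106, 0.2668, 0.2906]
tool_rot: [-1.948, -2.462, 0.006]
ft_force: [1.3, -1.5, 0.7]
grip_width: 0.999
grip_force: 0.0
```

Run:
```python
from h import *
rel((.5096,.2706,.207))
a=ctrl.get_image("side"); b=ctrl.get_image("top")
a=cv2.resize(a[60:260,270:410],(420,600)); b=cv2.resize(b[190:340,110:236],(378,450))
c=np.zeros((600,798,3),np.uint8); c[:,:420]=a; c[:450,420:]=b; cv2.imwrite("pics/h1.png",c[:,:,::-1])
```

```text
pos [0.5106 0.2668 0.2906] t 2.7 y-yaw 0.232 z [-0.004 -0.002 -1.   ]
[0.004  0.0002 0.0836]
```

View pics/h1.png

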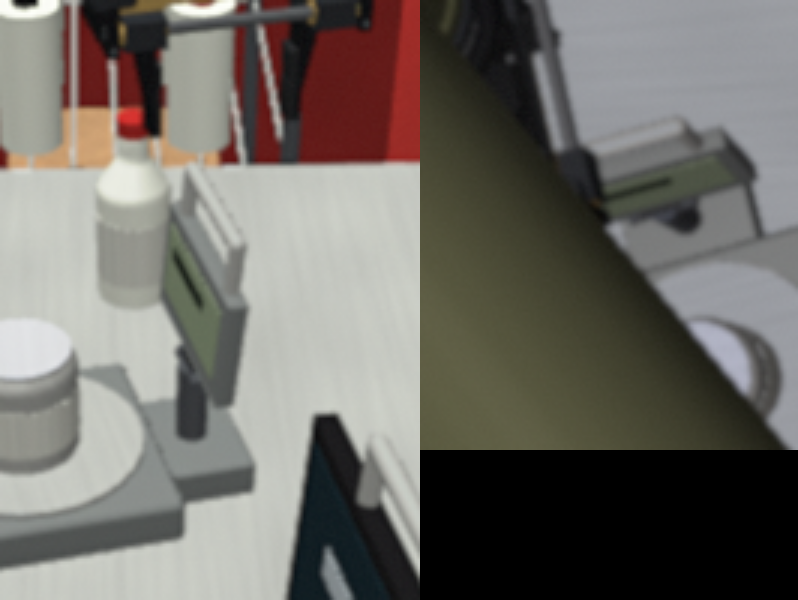

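The open fingers hover at about (150,130) and (290,155) in the crop, on either side of the rail, which runs from (190,175) to (238,250). I'll descend and close lightly.

In the tool's units: 0.082 m is 0.1025, 0.06 m is 0.075.

>>> {"name": "jog_arm", "arguments": {
  "rows": [
    {"trans":[0.005, 0, 0.0375], "aperture":1},
    {"trans":[0.005, 0, 0.075], "aperture":1},
    {"trans":[0.005, 0, 0.1025], "aperture":1},
    {"trans":[0.005, 0, 0.1025], "aperture":1},
    {"trans":[0.005, 0, 0.1025], "aperture":0},
    {"trans":[0.005, 0, 0.1025], "aperture":0},
    {"trans":[0.005, 0, 0.1025], "aperture":0},
    {"trans":[0.005, 0, 0.1025], "aperture":0},
    {"trans":[0.005, 0, 0.1025], "aperture":0},
    {"trans":[0.005, 0, 0.1025], "aperture":0},
    {"trans":[0.005, 0, 0.1025], "aperture":0},
    {"trans":[0.005, 0, 0.1025], "aperture":0}
  ],
  "grip_force": 8
}}

```text
time: 4.0
position: [0.5101, 0.2716, 0.2105]
tool_rot: [-1.948, -2.465, 0.0]
ft_force: [0.2, 0.3, 0.5]
grip_width: 0.356
grip_force: 0.0
```

```bash
python3 -c "
from h import *
rel()
print(ctrl.get_state()['grip_width'])"
```

```text
pos [0.5101 0.2716 0.2105] t 4.0 y-yaw 0.2331 z [-0. -0. -1.]
0.35615103601013415
```

>>> {"name": "jog_arm", "arguments": {
  "rows": [
    {"aperture":0},
    {"aperture":0},
    {"aperture":0},
    {"aperture":0},
    {"aperture":0},
    {"aperture":0},
    {"aperture":0}
  ],
  "grip_force": 8
}}

```text
time: 4.7
position: [0.509, 0.2713, 0.2103]
tool_rot: [-1.947, -2.464, 0.004]
ft_force: [-5.1, -1.4, 2.7]
grip_width: 0.134
grip_force: 8.0
```

In the tool's units: 0.07 m is 0.0875, 0.05 m is 0.0625.

>>> {"name": "jog_arm", "arguments": {
  "rows": [
    {"trans":[0, 0.0063, 0], "aperture":0},
    {"trans":[0, 0.0125, 0.0013], "aperture":0},
    {"trans":[0, 0.0188, 0.0019], "aperture":0},
    {"trans":[0, 0.025, 0.0031], "aperture":0},
    {"trans":[0, 0.0313, 0.005], "aperture":0},
    {"trans":[0, 0.0375, 0.0063], "aperture":0},
    {"trans":[0, 0.0438, 0.0081], "aperture":0},
    {"trans":[0, 0.05, 0.01], "aperture":0},
    {"trans":[0, 0.0563, 0.0125], "aperture":0},
    {"trans":[0, 0.0625, 0.0156], "aperture":0},
    {"trans":[0, 0.0688, 0.0188], "aperture":0},
    {"trans":[0, 0.075, 0.0219], "aperture":0},
    {"trans":[0, 0.0813, 0.0256], "aperture":0},
    {"trans":[0, 0.0875, 0.03], "aperture":0},
    {"trans":[0, 0.0875, 0.03], "aperture":0},
    {"trans":[0, 0.0875, 0.03], "aperture":0}
  ]
}}

```text
time: 6.3
position: [0.5773, 0.2871, 0.1852]
tool_rot: [-1.947, -2.464, 0.005]
ft_force: [-4.2, -0.9, -3.3]
grip_width: 0.136
grip_force: 8.0
```

Run:
```python
from h import *
rel()
a=ctrl.get_image("side"); 
cv2.imwrite("pics/h2.png",cv2.resize(a[60:260,270:410],(420,600),interpolation=cv2.INTER_CUBIC)[:,:,::-1])
```

```text
pos [0.5773 0.2871 0.1852] t 6.3 y-yaw 0.2331 z [-0.003 -0.002 -1.   ]
```

View pics/h2.png

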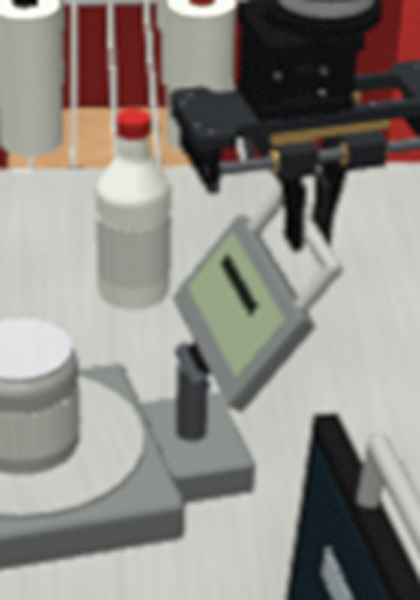

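The readout leans well back with the rail still held between the fingers; the tin and wide screen haven't moved. I'll release, rise and check.

>>> {"name": "jog_arm", "arguments": {
  "rows": [
    {"aperture":0.4},
    {"aperture":0.4},
    {"aperture":0.4},
    {"aperture":0.4},
    {"aperture":0.4},
    {"trans":[0, 0, -0.0125], "aperture":0.4},
    {"trans":[0, 0, -0.0375], "aperture":0.4},
    {"trans":[0, 0, -0.075], "aperture":0.4},
    {"trans":[0, 0, -0.125], "aperture":0.4},
    {"trans":[0, 0, -0.1875], "aperture":0.4},
    {"trans":[0, 0, -0.25], "aperture":0.4},
    {"trans":[-0.0625, 0, -0.25], "aperture":0.4},
    {"trans":[-0.125, 0, -0.25], "aperture":0.4},
    {"trans":[-0.1875, 0, -0.25], "aperture":0.4},
    {"trans":[-0.25, 0, -0.25], "aperture":0.4},
    {"trans":[-0.3125, 0, -0.25], "aperture":0.4},
    {"trans":[-0.3125, 0, -0.25], "aperture":0.4},
    {"trans":[-0.3125, 0, -0.25], "aperture":0.4}
  ]
}}

```text
time: 8.15
position: [0.6364, 0.0426, 0.3869]
tool_rot: [-1.953, -2.461, -0.001]
ft_force: [-0.6, -0.7, 0.6]
grip_width: 0.404
grip_force: 0.0
```

Run:
```python
from h import *
rel()
a=ctrl.get_image("side"); b=ctrl.get_image("top")
a=cv2.resize(a[90:240,290:390],(400,600),interpolation=cv2.INTER_CUBIC); b=cv2.resize(b[190:350,110:230],(396,528),interpolation=cv2.INTER_CUBIC)
c=np.zeros((600,796,3),np.uint8); c[:,:400]=a; c[:528,400:]=b; cv2.imwrite("pics/h3.png",c[:,:,::-1])
```

```text
pos [0.6364 0.0426 0.3869] t 8.15 y-yaw 0.2294 z [ 0.     0.001 -1.   ]
```

View pics/h3.png

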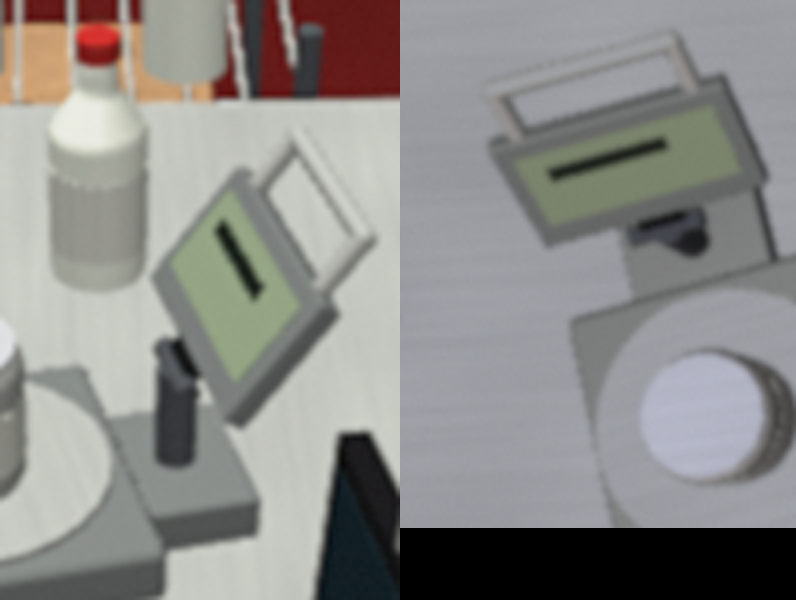

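The readout stays tilted after release, and the tin and wide screen are in place. In the side view the rail ends are at (364,124) and (383,150). In the top view they are at (136.7,216.7) and (194.2,200.6). I'll measure the lean from these.

Run:
```python
from h import *
A,ea=tri((364.2,123.7),(136.7,216.7)); B,eb=tri((383,150),(194.2,200.6)); C=(A+B)/2
print(A,ea,B,eb,C,"lean by height",np.arccos((C[2]-.09)/.135))
# panel front face: left top and left bottom corners
T,e1=tri((240/4+290,170/4+90),(490/3.3+110-400/3.3,145/3.3+190)); L,e2=tri((155/4+290,275/4+90),(548/3.3+110-400/3.3,245/3.3+190))
d=T-L; print(T,e1,L,e2,np.linalg.norm(d),"lean panel",np.arctan2(np.hypot(d[0],d[1]),d[2]))
C0=np.array([.5096,.2706,.2264]); s=np.linalg.norm((C-C0)[:2]); print("shift",s)
from scipy.optimize import brentq
for l0 in(-.05,0,.05,.1,.15):print(l0,np.arcsin(s/.135+np.sin(l0)))
```

```text
[0.56623802 0.34380272 0.19468849] 0.0001140454082420013 [0.59356515 0.22956539 0.19585282] 0.0023056954880003016 [0.57990158 0.28668406 0.19527065] lean by height 0.6764778211607654
[0.53695629 0.35299625 0.16797689] 0.0016903184690815446 [0.48632915 0.34037391 0.10623579] 0.003495375342636133 0.08083560468542282 lean panel 0.7016378882092636
shift 0.07211802404604101
-0.05 0.5054810834258039
0 0.5635700925504508
0.05 0.6238776926765323
0.1 0.6867677508166741
0.15 0.7527464286296909
```

Three estimates agree on about 0.69 rad (39.5°). That's in tolerance, but I'll regrasp and bring it about 4° back towards 35°.

In the tool's units: 0.25 m is 0.3125, 0.2 m is 0.25.

>>> {"name": "jog_arm", "arguments": {
  "rows": [
    {"trans":[0.0625, 0, 0], "aperture":0.4},
    {"trans":[0.125, 0, 0], "aperture":0.4},
    {"trans":[0.1875, 0, 0], "aperture":0.4},
    {"trans":[0.25, 0, 0], "aperture":0.4},
    {"trans":[0.3125, 0, 0], "aperture":0.4},
    {"trans":[0.3125, 0, 0.0625], "aperture":0.4},
    {"trans":[0.3125, 0, 0.125], "aperture":0.4},
    {"trans":[0.3125, 0, 0.175], "aperture":0.4},
    {"trans":[0.3125, 0, 0.175], "aperture":0.4},
    {"trans":[0.3125, 0, 0.175], "aperture":0.4}
  ]
}}

```text
time: 9.25
position: [0.5776, 0.2892, 0.2478]
tool_rot: [-1.945, -2.467, -0.001]
ft_force: [-0.4, -0.0, 1.5]
grip_width: 0.398
grip_force: 0.0
```

```bash
python3 -c "
from h import *
rel((.5780,.2870,.186))"
```

```text
pos [0.5776 0.2892 0.2478] t 9.25 y-yaw 0.2353 z [ 0.     0.001 -1.   ]
[-0.0023 -0.0001  0.0618]
```

In the tool's units: 0.06 m is 0.075, 0.058 m is 0.0725.

>>> {"name": "jog_arm", "arguments": {
  "rows": [
    {"trans":[0, 0, 0.0375], "aperture":0.4},
    {"trans":[0, 0, 0.0625], "aperture":0.4},
    {"trans":[0, 0, 0.075], "aperture":0.4},
    {"trans":[0, 0, 0.075], "aperture":0},
    {"trans":[0, 0, 0.075], "aperture":0},
    {"trans":[0, 0, 0.075], "aperture":0},
    {"trans":[0, 0, 0.075], "aperture":0},
    {"trans":[0, 0, 0.075], "aperture":0},
    {"trans":[0, 0, 0.075], "aperture":0},
    {"trans":[0, 0, 0.075], "aperture":0},
    {"trans":[0, -0.005, 0.0725], "aperture":0},
    {"trans":[0, -0.01, 0.0688], "aperture":0},
    {"trans":[0, -0.0125, 0.0675], "aperture":0},
    {"trans":[0, -0.0125, 0.0675], "aperture":0}
  ],
  "grip_force": 8
}}

```text
time: 10.65
position: [0.5711, 0.2866, 0.1931]
tool_rot: [1.947, 2.462, 0.011]
ft_force: [5.1, 3.5, -2.6]
grip_width: 0.128
grip_force: 8.0
```

>>> {"name": "jog_arm", "arguments": {
  "rows": [
    {"aperture":0.4},
    {"aperture":0.4},
    {"aperture":0.4},
    {"aperture":0.4},
    {"aperture":0.4},
    {"trans":[0, 0, -0.0125], "aperture":0.4},
    {"trans":[0, 0, -0.0375], "aperture":0.4},
    {"trans":[0, 0, -0.075], "aperture":0.4},
    {"trans":[0, 0, -0.125], "aperture":0.4},
    {"trans":[0, 0, -0.1875], "aperture":0.4},
    {"trans":[0, 0, -0.25], "aperture":0.4},
    {"trans":[-0.0625, 0, -0.25], "aperture":0.4},
    {"trans":[-0.125, 0, -0.25], "aperture":0.4},
    {"trans":[-0.1875, 0, -0.25], "aperture":0.4},
    {"trans":[-0.25, 0, -0.25], "aperture":0.4},
    {"trans":[-0.3125, 0, -0.25], "aperture":0.4},
    {"trans":[-0.3125, 0, -0.25], "aperture":0.4},
    {"trans":[-0.3125, 0, -0.25], "aperture":0.4}
  ]
}}

```text
time: 12.45
position: [0.6266, 0.0403, 0.3928]
tool_rot: [-1.952, -2.461, -0.001]
ft_force: [0.1, 1.3, -0.5]
grip_width: 0.399
grip_force: 0.0
```

Run:
```python
from h import *
a=ctrl.get_image("side"); b=ctrl.get_image("top")
a=cv2.resize(a[90:240,290:390],(400,600),interpolation=cv2.INTER_CUBIC); b=cv2.resize(b[190:350,110:230],(396,528),interpolation=cv2.INTER_CUBIC)
c=np.zeros((600,796,3),np.uint8); c[:,:400]=a; c[:528,400:]=b; cv2.imwrite("pics/h4.png",c[:,:,::-1])
```

```text
(no output)
```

View pics/h4.png

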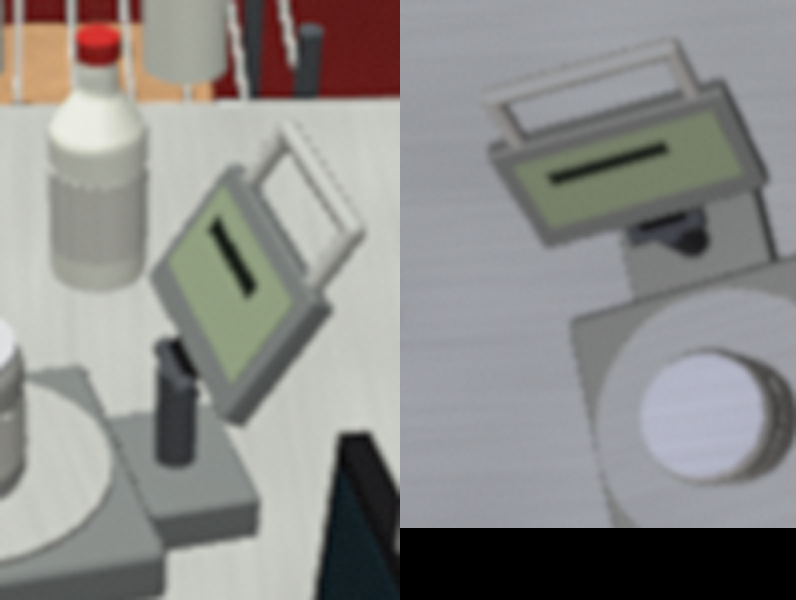

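The readout came forward slightly: the rail ends in the side crop moved from (297,135)/(372,240) to (287,128)/(362,232). The tin hasn't moved and the arm is clear. The lean is now about 0.61–0.63 rad, so I'll hand in.

Run:
```python
from h import *
A,ea=tri((287/4+290,128/4+90),(486/3.3-400/3.3+110,100/3.3+190)); B,eb=tri((362/4+290,232/4+90),(678/3.3-400/3.3+110,44/3.3+190)); C=(A+B)/2
l=np.arccos((C[2]-.09)/.135); print(C,ea,eb,l)
if .5<l<.72: print(ctrl.close_job())
```

```text
[0.57306105 0.28559923 0.20019689] 0.002653196798935812 0.00396386111096319 0.6158664606413559
the job is handed in; nothing more can be done
None
```

I tilted the readout back to about 0.62 rad (35°) by camera measurement and it stayed there after I let go. The tin and wide screen looked unmoved in the camera pictures, and I handed the job in at about 12.5 s with the arm clear; no verdict came back.

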